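# Third hand for the roll stand

### The arm

A 7-joint arm with a two-finger parallel gripper is mounted at the origin on a cart in front of the work surface, level with it; the furniture and walls round the work are solid. World frame = base frame: x ahead of the robot, y to its left, z up, the work surface at z = 0. Lengths are in m, angles in rad, forces in N, time in s.
With the tool pointing down it reaches from about 0.4 to 0.85 m from the base axis. Payload 10.4 kg.
Tool frame: the origin (TCP) lies midway between the tips of the shut fingers; the grasp point (between the pads) lies 19 mm behind it; z points along the fingers, y is the line along which they close (so a half turn about z gives the same grasp; the last joint's range is limited). The gripper opens to 85 mm and grips with 20 to 120 N. Pads are 22 mm wide; open, the fingers measure 114 mm over their backs; the gripper's body (76 mm by 85 mm) begins 54 mm behind the grasp point. The pads swing forward as they close: fully open they stand 13 mm farther back than shut.
Start: joints at [-1.205, 0.332, -0.065, 1.46, 0.022, 1.35, -0.088], TCP at [0.237, 0.578, 0.231] pointing down, gripper open.
Joint ranges: [-2.6, 2.6], [-0.5, 2.12], [-1.47, 1.34], [0.16, 2.42], [-1.27, 4.41], [0.06, 2.06], [-2.6, 2.6]. Speed limits (rad/s): [2.22, 2.22, 2.79, 2.79, 3.14, 3.14, 3.14].

### API

Orientations are given as a unit quaternion [x, y, z, w].
In Python, from workcell import get_obs, camera, camera_params, hand_in gives the robot as it stands.
- The arm moves only by the tool carry_out, never from a script. Its argument "commands" is a list that holds one entry, the list of rows, each a list of 6 numbers: the shift along the tool's x, y, z in units of 40 mm (1.0 is 40 mm), then the turn, a rotation vector about the tool's x, y, z in units of 6 degrees (1.0 is 6 degrees). In form: [[[x, y, z, ax, ay, az], ...]]. A call has 1 to 20 rows; each row shifts and turns the commanded pose from where the row before left it, along the tool's axes as they then stand; what a row does not reach is not made up. A row lasts 1/12 s, in which the tool goes at most 41.7 mm and 7.16 degrees, less where a joint would pass 70% of its speed; a pose out of reach is approached as far as the arm can. A call is refused whole if a number of a shift passes 1 or a number of a turn 1, either way. A call with a gripper value outside its range is refused whole. "hand" is the closure, from -1 (fully open) to 1 (shut), set as the call begins (left out, the last holds). The fingers move at their own pace and stop on an object; "force" is the grip in N (left out, the last holds). Time passes only in rows, so rows that do not move let the fingers close. It gives the time, the measured TCP pose, the force, the opening and the grip force at its end, in the units of the state.
- get_obs(): the state, without advancing time (a new reading comes with each control period).
- camera(name): name is "side" or "top"; returns the picture (400x640x3 uint8, red, green, blue); there is no depth.
- camera_params(name): a dict with "mtx" (3x3 intrinsics, pixels), "R" (3x3) and "t" (3): a world point X has camera coordinates R X + t. Camera axes: x right, y down, z forward; pixel columns grow to the right and rows downward; lengths in m; the calibration is good to about 2 mm. A picture is of the moment at which its call begins. camera_params takes no time and is no camera call.
- hand_in(): hands the job in; it is judged then, once.
The state is a dict: "clock": time; "joint_pos": joint angles; "joint_velocities": joint speeds; "tau": joint torques, N m; "position": TCP position; "ee_rot": TCP orientation; "ft_force": force on the tool from outside, world axes, zero at the start; "torque": the same for the moment, N m; "grip_width": opening from 0.0 (shut) to 1.0 (fully open); "grasp_force": force on a finger pad.
Only numpy, scipy, OpenCV 4.12 (cv2) and the standard library are available. Lean on these libraries where they do the work, as an engineer would, in place of code of your own. Each camera call takes 0.05 s, during which the arm holds its last target. There are 200 camera calls.

### The job

We are putting together a small stand for tape rolls: take the round wooden post and stand it upright, all the way down, in the hole of the wooden foot and let go of it. Then hold the foot for a colleague who will drive the locking screw: bring the foot's hole end squarely and centrally up against the black sprung pad of the stop and push on the foot (not on the post) with a steady 10 N or so, which is the pad about half way in, never all the way. Finish while still holding the foot pressed like that, with the post standing in it, and leave the other things on the desk alone.

Things in the scene. Friction and masses are not known exactly. Their poses are not given: they have to be found in the camera images.
- post_center (a point): Centre (half-way up, 55 mm above its underside) of the loose plain round wooden post, 22 mm diameter, 110 mm long, about 45 g, standing on end on the desk at the start. Its z axis is the post's axis, up. A glue stick (25 mm diameter, 92 mm tall, red cap) stands elsewhere on the desk and is not the post; either may be to the left or to the right of the foot.
- post_bottom (a point): Centre of the post's underside, 55 mm below post_center; z along the post, up. The lower rim is chamfered by 1.5 to 2 mm.
- foot_center (a point): Centre (19 mm above the desk at the start) of the loose wooden foot: an oblong block 130 mm long (its x axis), 48 mm wide (y) and 38 mm high (z), about 220 g, lying flat on the desk in front of the stop. +x points to its hole end, roughly towards the stop. The other, solid end (the tail) at x = -65 mm is where it can be pinched across its width or pushed on its end face.
- foot_socket (a point): Centre of the mouth of the round blind hole in the foot's top face, 35 mm from the foot's centre along its +x, at the top (38 mm above the foot's underside); axes as the foot's. The hole is 24 mm wide and 26 mm deep, with a 2 mm chamfer; the seated post stands 84 mm out of the foot.
- stop: The stop, fixed to the desk: a dark steel bracket, 84 mm wide and 50 mm high, that carries a sprung black pad on two rods. Origin: at desk level, below the middle of the pad's front face at rest. +x is the direction to push (horizontal, into the pad); the pad's front face looks to -x, is 66 mm wide (y) and spans heights 4 to 40 mm. The bracket reaches from x = 35 to 95 mm.
- stop_pad (a joint): How far the pad is pushed in along the stop's +x: 0 m at rest, 0.020 m at the end of its travel. A spring of 1000 N/m returns it, without preload, so that 0.010 m is 10 N; the gap between pad and bracket shrinks from 23 mm to 3 mm.
- glue_stick: Bystander: glue stick standing on its end, 25 mm diameter, 92 mm tall; origin under its centre.
- packing_tape: Bystander: roll of packing tape lying flat, 104 mm diameter, 25 mm high; origin under its centre.
- eraser: Bystander: eraser, 23 x 58 x 13 mm; origin under its centre.
There are look-alikes about, which are no part of the job. Leave any blue look-alike of the part that bears post_center alone.

How it is judged:
By the outcome, as a careful person would: the job done as asked, in the order asked, and still so for the second after the job is handed in, while the arm keeps its last pose, push and grip.
It also fails if it takes over 53 s, if anything falls off the work surface, if the arm or the gripper's body presses on something with over 40 N, if the wrist force passes 120 N, or if a joint passes its speed limit or range.

## Working session

There is one attempt and no reset: what is moved stays moved. The work goes in short steps, Python scripts to look and compute and a tool call to move; the robot and the scene stay as the last step left them, time stands still between calls to the robot, and variables do not carry over. Pictures are saved under pics/ and viewed, at most 12 in all, crops included, and the job is handed in when it is done.

Besides the shell and the picture viewer there is one more tool, called after "Emit:" by a JSON object that holds its "name" and its "arguments". carry_out: Moves the arm, as the interface text tells. Its arguments: {"type":"object","properties":{"commands":{"type":"array"},"hand":{"type":"number"},"force":{"type":"number"}},"required":["commands"]}

```bash
mkdir -p pics; ls; python3 - <<'E'
from workcell import *
import cv2,json
for n in("top","side"):
    cv2.imwrite(f"pics/{n}0.png",camera(n)[:,:,::-1]); p=camera_params(n); print(n,p)
print(get_obs())
E
```

```text
pics
top {'mtx': array([[478.09910971,   0.        , 318.7116281 ],
       [  0.        , 478.09910971, 205.38071352],
       [  0.        ,   0.        ,   1.        ]]), 'R': array([[ 0.00468862, -0.99997784, -0.00472635],
       [-0.98915963, -0.0039441 , -0.14679127],
       [ 0.14676937,  0.00536336, -0.9891562 ]]), 't': array([0.07626492, 0.56119701, 1.47669434])}
side {'mtx': array([[390.31193482,   0.        , 319.52504812],
       [  0.        , 390.31193482, 200.6510947 ],
       [  0.        ,   0.        ,   1.        ]]), 'R': array([[-9.99861237e-01, -1.66397884e-02, -7.90085844e-04],
       [-1.42159433e-02,  8.77018727e-01, -4.80245832e-01],
       [ 8.68410911e-03, -4.80167960e-01, -8.77133580e-01]]), 't': array([ 0.55581494, -0.0253706 ,  1.08091351])}
{'clock': 0.1, 'joint_pos': array([-1.20461869,  0.33279501, -0.06473073,  1.46084579,  0.02162648,
        1.34989467, -0.0885354 ]), 'joint_velocities': array([ 0.00050066, -0.00258388, -0.00046906, -0.00055917,  0.00122881,
        0.00097042, -0.00051782]), 'tau': array([ 2.13813619e-03, -6.26743841e+01,  4.97879635e-02, -3.92431104e+01,
        1.64706405e-02,  6.94469927e-03, -1.24746830e-05]), 'position': array([0.23677989, 0.57805648, 0.23060962]), 'ee_rot': array([ 1.93157818e-01,  9.81167503e-01, -6.17276343e-04, -8.49184360e-05]), 'ft_force': array([ 0.24619599, -0.86175509, -0.53380541]), 'torque': array([-0.01935425,  0.05191746,  0.0019667 ]), 'grasp_force': 0.0, 'grip_width': 1.0006357005833497}
```

View pics/top0.png

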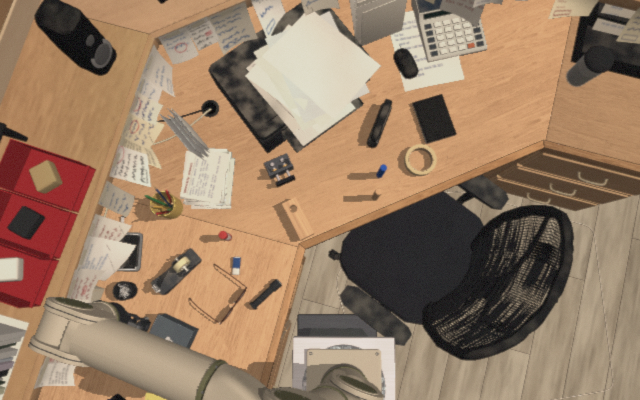

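View pics/side0.png

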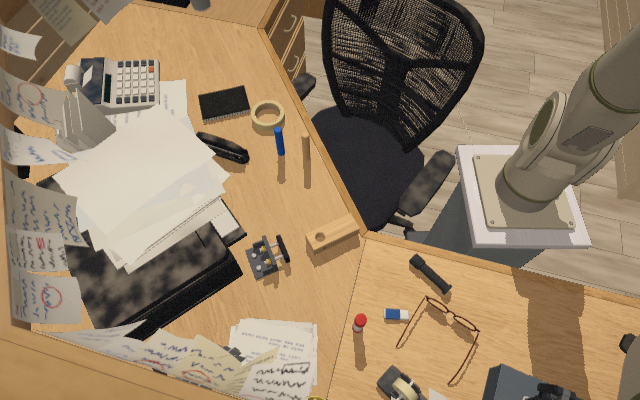

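In the top picture, the things that could be taken for the post are:
- the wooden post at (376,195), in the side picture about (306,160)
- its blue look-alike at (381,171), side (280,142)
- the red-capped glue stick at (224,236), side (360,323)

I choose the plain wooden one. The foot is at (294,219) and the stop at (280,168). Next I check the choice in close crops.

```bash
python3 - <<'E'
import cv2
t=cv2.imread("pics/top0.png");s=cv2.imread("pics/side0.png")
cv2.imwrite("pics/tc.png",cv2.resize(t[140:250,250:400],None,fx=5,fy=5,interpolation=cv2.INTER_CUBIC))
cv2.imwrite("pics/sc.png",cv2.resize(s[115:285,230:390][:, :],None,fx=3.5,fy=3.5,interpolation=cv2.INTER_CUBIC))
E
```

```text
(no output)
```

View pics/tc.png

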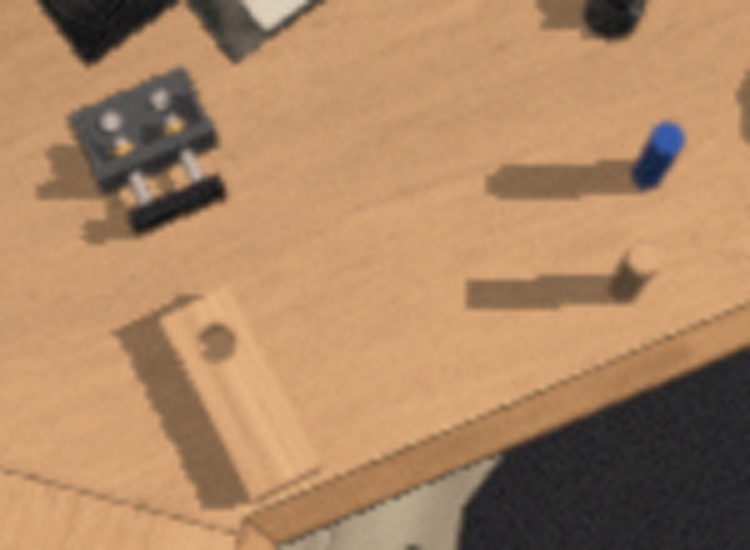

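View pics/sc.png

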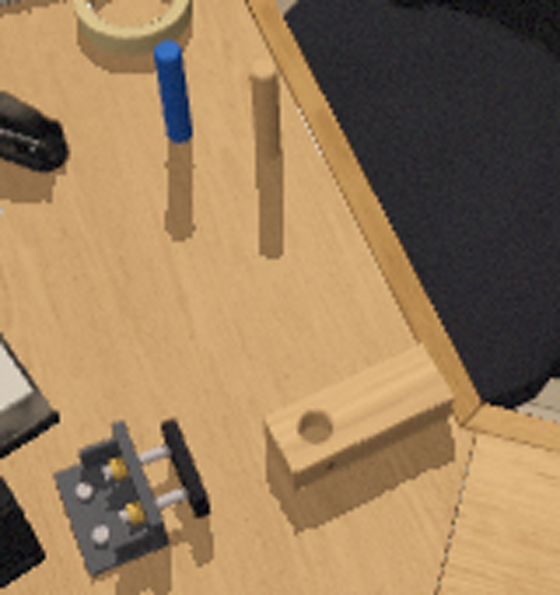

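The crops confirm the choice: wooden post with its top at top-crop (642,255) and side-crop (264,70). It has the same shape as the blue one, but is plain wood. The foot's top corners, hole (217,341) and the pad are clear. Now I cast rays from these.

```bash
cat > h.py <<'E'
import numpy as np
from workcell import *
P={n:camera_params(n) for n in("top","side")}
def ray(n,u,v):
    p=P[n];d=p["R"].T@np.linalg.solve(p["mtx"],[u,v,1.]);return -p["R"].T@p["t"],d
def onz(n,u,v,z):
    o,d=ray(n,u,v);return o+d*(z-o[2])/d[2]
def two(a,b):
    (o1,d1),(o2,d2)=ray("top",*a),ray("side",*b)
    s=np.linalg.lstsq(np.c_[d1,-d2],o2-o1,rcond=None)[0];x,y=o1+d1*s[0],o2+d2*s[1];return (x+y)/2,np.linalg.norm(x-y)
def proj(n,X):
    p=P[n];c=p["mtx"]@(p["R"]@np.asarray(X)+p["t"]);return c[:2]/c[2]
T=lambda x,y:((x+.5)/5-.5+250,(y+.5)/5-.5+140)
S=lambda x,y:((x+.5)/3.5-.5+230,(y+.5)/3.5-.5+115)
E
python3 - <<'E'
from h import *
np.set_printoptions(precision=4,suppress=True)
for n in P: print(n,-P[n]["R"].T@P[n]["t"])
print("post top",two(T(642,253),S(264,68)),onz("top",*T(642,253),.11),onz("side",*S(264,68),.11))
print("post bot",two(T(624,293),S(269,155)),onz("top",*T(624,293),0.),onz("side",*S(269,155),0.))
print("blue top",two(T(667,135),S(169,48)))
print("hole",two(T(217,341),S(315,427)),onz("top",*T(217,341),.038),onz("side",*S(315,427),.038))
ft=[(160,318),(228,288),(320,468),(252,500)]; fs=[(297,474),(265,420),(420,345),(455,402)]
for a,b in zip(ft,fs): print("foot",onz("top",*T(*a),.038),onz("side",*S(*b),.038),two(T(*a),S(*b))[0])
# pad top edge corners: front-left, front-right, back-left, back-right
pt=[(137,222),(226,190),(130,207),(218,177)]; ps=[(208,511),(178,420),(195,516),(163,424)]
for a,b in zip(pt,ps): print("pad",onz("top",*T(*a),.04),onz("side",*S(*b),.04),two(T(*a),S(*b)))
print("glue",two((224,235),(361,317)), onz("side",361,317,.092))
print("tape",onz("top",420,160,.025))
E
```

```text
top [0.338  0.0706 1.5434]
side [0.546  0.5505 0.9364]
post top (array([ 0.5967, -0.1014,  0.1128]), np.float64(0.0018089467049102587)) [ 0.5981 -0.1019  0.11  ] [ 0.596  -0.1033  0.11  ]
post bot (array([ 0.5942, -0.1041, -0.0072]), np.float64(0.0031468283745051504)) [ 0.5915 -0.103   0.    ] [ 0.5954 -0.0996  0.    ]
blue top (array([ 0.6696, -0.1174,  0.1153]), np.float64(0.0016549467390403955))
hole (array([0.5532, 0.1606, 0.0369]), np.float64(0.0005736776950439669)) [0.5533 0.1605 0.038 ] [0.5529 0.1612 0.038 ]
foot [0.5679 0.197  0.038 ] [0.5649 0.1972 0.038 ] [0.5663 0.1973 0.0394]
foot [0.5875 0.1539 0.038 ] [0.5888 0.1564 0.038 ] [0.5887 0.1541 0.0327]
foot [0.4726 0.0944 0.038 ] [0.4766 0.0944 0.038 ] [0.4746 0.0939 0.0357]
foot [0.4522 0.1372 0.038 ] [0.4523 0.14   0.038 ] [0.4522 0.1375 0.0328]
pad [0.6298 0.2126 0.04  ] [0.6257 0.2262 0.04  ] (array([0.6314, 0.2158, 0.0139]), np.float64(0.006962991841064897))
pad [0.6509 0.1558 0.04  ] [0.6508 0.1582 0.04  ] (array([0.6516, 0.1561, 0.0353]), np.float64(0.0005256934989394539))
pad [0.6395 0.2172 0.04  ] [0.6344 0.2299 0.04  ] (array([0.6405, 0.2203, 0.0161]), np.float64(0.007656477680651833))
pad [0.6594 0.1611 0.04  ] [0.6613 0.1615 0.04  ] (array([0.6606, 0.161 , 0.0384]), np.float64(0.0017638284210079304))
glue (array([0.4614, 0.3672, 0.0879]), np.float64(9.478593008922659e-05)) [0.4618 0.3681 0.092 ]
tape [ 0.7139 -0.25    0.025 ]
```

```bash
python3 - <<'E'
import cv2,numpy as np
t=cv2.imread("pics/top0.png")[150:190,262:302];s=cv2.imread("pics/side0.png")[230:285,240:295]
a=cv2.resize(t,None,fx=8,fy=8,interpolation=cv2.INTER_CUBIC);b=cv2.resize(s,None,fx=8,fy=8,interpolation=cv2.INTER_CUBIC)
c=np.zeros((440,760,3),np.uint8);c[:320,:320]=a;c[:,320:]=b
c=cv2.convertScaleAbs(c,alpha=1.6,beta=15)
cv2.imwrite("pics/stop.png",c)
E
```

```text
(no output)
```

View pics/stop.png

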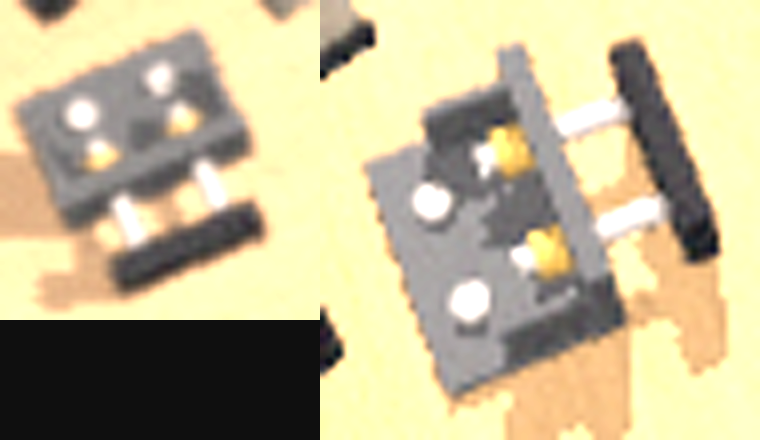

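Emit:
{"name": "carry_out", "arguments": {"commands": [[[-0.74,-0.615,0,0,0,0],[-0.74,-0.615,0,0,0,0],[-0.74,-0.615,0,0,0,0],[-0.74,-0.615,0,0,0,0],[-0.74,-0.615,0,0,0,0],[-0.74,-0.615,0,0,0,0],[-0.74,-0.615,0,0,0,0],[-0.74,-0.615,0,0,0,0],[-0.74,-0.615,0,0,0,0],[-0.74,-0.615,0,0,0,0],[-0.74,-0.615,0,0,0,0],[-0.74,-0.615,0,0,0,0],[-0.74,-0.615,0,0,0,0],[-0.74,-0.615,0,0,0,0],[-0.74,-0.615,0,0,0,0],[-0.74,-0.615,0,0,0,0],[-0.74,-0.615,0,0,0,0],[-0.74,-0.615,0,0,0,0],[-0.74,-0.615,0,0,0,0],[-0.74,-0.615,0,0,0,0]]], "hand": -1, "force": 40}}

```text
clock: 1.77
position: [0.5987, -0.1029, 0.231]
ee_rot: [0.193, 0.981, 0.0, -0.0]
ft_force: [1.0, 0.2, 0.0]
grip_width: 0.996
grasp_force: 0.0
```

```bash
python3 - <<'E'
from h import *
np.set_printoptions(precision=4,suppress=True)
A=lambda x,y:((x+.5)/8-.5+262,(y+.5)/8-.5+150)
B=lambda x,y:((x-320+.5)/8-.5+240,(y+.5)/8-.5+230)
r=lambda n,f,a,b,z:(onz(n,*f(*a),z),onz(n,*f(*b),z))
for nm,(l,rr) in dict(topfrontbot=r("top",A,(121,292),(266,237),.004),topbacktop=r("top",A,(110,262),(252,203),.04),
  siderightfb=(onz("side",*B(718,247),.004),onz("side",*B(644,42),.04)),sideback=(onz("side",*B(692,262),.004),onz("side",*B(612,48),.04)),
  wall=r("side",B,(590,277),(500,50),.05)).items():
    d=l-rr; print(nm,l[:2],rr[:2],"mid",((l+rr)/2)[:2],"w",np.hypot(*d[:2]),"yaw",np.degrees(np.arctan2(-d[0],d[1])))
E
```

```text
topfrontbot [0.6299 0.2169] [0.6531 0.1578] mid [0.6415 0.1873] w 0.06350042365993339 yaw 21.40721431400531
topbacktop [0.6352 0.2181] [0.6596 0.1615] mid [0.6474 0.1898] w 0.06157788059582977 yaw 23.26230654687603
siderightfb [0.6283 0.2126] [0.6518 0.1587] mid [0.6401 0.1857] w 0.058799675289252736 yaw 23.61900065873748
sideback [0.6362 0.2177] [0.6617 0.1609] mid [0.6489 0.1893] w 0.0622278415969996 yaw 24.221171527869735
wall [0.6618 0.2393] [0.6949 0.1665] mid [0.6783 0.2029] w 0.07995605390755973 yaw 24.491749473654
```

Emit:
{"name": "carry_out", "arguments": {"commands": [[[0,0,0,0,0,1],[0,0,0,0,0,1],[0,0,0,0,0,1],[0,0,0,0,0,1],[0,0,0,0,0,1],[0,0,0,0,0,1],[0,0,0,0,0,1],[0,0,0,0,0,1],[0,0,0,0,0,1],[0,0,0,0,0,1],[0,0,0,0,0,1],[0,0,0,0,0,1],[0,0,0,0,0,1],[0,0,0,0,0,1],[0,0,0,0,0,1],[0,0,0,0,0,1],[0,0,0,0,0,1],[0,0,0,0,0,1],[0,0,0,0,0,1],[0,0,0,0,0,1]]]}}

```text
clock: 3.43
position: [0.598, -0.1012, 0.2309]
ee_rot: [0.947, 0.321, -0.0, -0.0]
ft_force: [0.3, 0.9, -0.2]
grip_width: 1.0
grasp_force: 0.0
```

Emit:
{"name": "carry_out", "arguments": {"commands": [[[-0.04,0,0.7,0,0,0],[0,0,0.7,0,0,0],[0,0,0.7,0,0,0],[0,0,0.7,0,0,0],[0,0,0.6,0,0,0],[0,0,0.5,0,0,0],[0,0,0.4,0,0,0],[0,0,0,0,0,0]]]}}

```text
clock: 4.1
position: [0.5947, -0.1017, 0.0558]
ee_rot: [0.946, 0.323, -0.003, -0.001]
ft_force: [-0.6, -0.3, -0.4]
grip_width: 1.003
grasp_force: 0.0
```

Emit:
{"name": "carry_out", "arguments": {"commands": [[[0,0,0,0,0,0],[0,0,0,0,0,0],[0,0,0,0,0,0],[0,0,0,0,0,0],[0,0,0,0,0,0],[0,0,0,0,0,0],[0,0,0,0,0,0],[0,0,0,0,0,0],[0,0,0,0,0,0],[0,0,0,0,0,0]]], "hand": 1, "force": 40}}

```text
clock: 4.93
position: [0.5975, -0.1023, 0.0601]
ee_rot: [0.946, 0.323, 0.001, 0.0]
ft_force: [-1.2, 0.9, 5.9]
grip_width: 0.244
grasp_force: 39.2
```

Emit:
{"name": "carry_out", "arguments": {"commands": [[[0,0,-0.3,0,0,0],[0,0,-0.6,0,0,0],[0,0,-0.6,0,0,0],[0,0,-0.4,0,0,0],[0.392,-0.737,0,0,0,0],[0.392,-0.737,0,0,0,0],[0.392,-0.737,0,0,0,0],[0.392,-0.737,0,0,0,0],[0.392,-0.737,0,0,0,0],[0.392,-0.737,0,0,0,0],[0.392,-0.737,0,0,0,0],[0.392,-0.737,0,0,0,0],[0,0,0,0,0,0],[0,0,0,0,0,0]]]}}

```text
clock: 6.1
position: [0.5513, 0.1633, 0.1357]
ee_rot: [0.946, 0.325, 0.0, -0.0]
ft_force: [0.4, -0.1, -0.9]
grip_width: 0.245
grasp_force: 39.3
```

```bash
python3 - <<'E'
from h import *
import cv2
t=camera("top");s=camera("side");cv2.imwrite("pics/t1.png",t[:,:,::-1]);cv2.imwrite("pics/s1.png",s[:,:,::-1])
o=get_obs();print(o["position"],o["ee_rot"])
a=cv2.resize(t[165:245,265:325],None,fx=6,fy=6,interpolation=cv2.INTER_CUBIC)
b=cv2.resize(s[180:265,285:355],None,fx=6,fy=6,interpolation=cv2.INTER_CUBIC)
c=np.zeros((510,790,3),np.uint8);c[:480,:360]=a;c[:,370:]=b
cv2.imwrite("pics/c1.png",cv2.convertScaleAbs(c,alpha=1.2)[:,:,::-1])
E
```

```text
[0.5520824  0.16002616 0.1357745 ] [9.46429438e-01 3.22910600e-01 1.36344793e-04 2.12259177e-04]
```

View pics/c1.png

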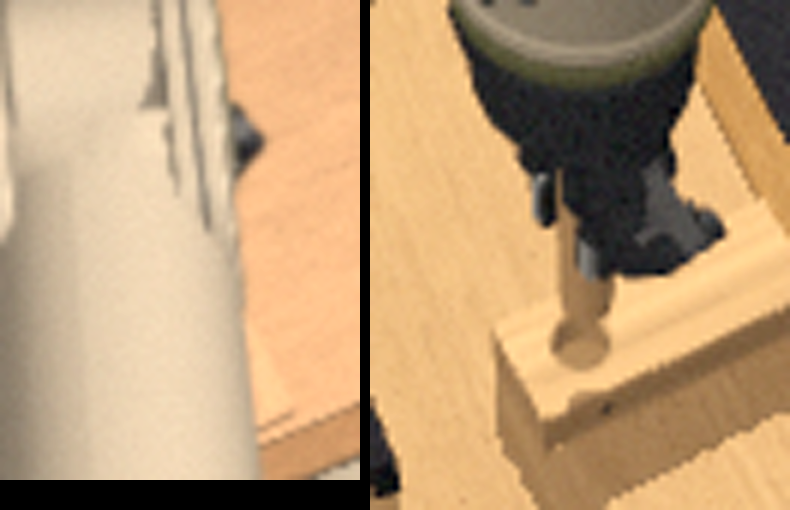

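Side view: the post hangs nearly upright with its underside rim at about (586,320) in the crop, close over the hole at (580,343). The top view is hidden by the arm.

```bash
python3 - <<'E'
from h import *
np.set_printoptions(precision=4,suppress=True)
C=lambda x,y:((x-370+.5)/6-.5+285,(y+.5)/6-.5+180)
print("hole",onz("side",*C(580,343),.038))
print("rim low",onz("side",*C(586,320),.0757),"-> centre = minus 11mm toward camera")
# expected outline of the held post if upright under TCP
px=lambda X:(lambda q:((q[0]-285+.5)*6-.5+370,(q[1]-180+.5)*6-.5))(proj("side",X))
x,y=.5520,.1600
for z in(.0757,.1857): print(z,px((x,y,z)),px((x-.011,y,z)),px((x+.011,y,z)),px((x,y+.011,z)))
print(px((.5525,.161,.038)))
E
```

```text
hole [0.553  0.1615 0.038 ]
rim low [0.5505 0.1678 0.0757] -> centre = minus 11mm toward camera
0.0757 (np.float64(582.5559162504285), np.float64(302.2071880247133)) (np.float64(609.8879205189373), np.float64(302.613608063464)) (np.float64(555.2294518917688), np.float64(301.80085036303046)) (np.float64(582.1149176263759), np.float64(327.3043763709214))
0.1857 (np.float64(582.6467178359577), np.float64(176.0221829357589)) (np.float64(613.0962602567231), np.float64(176.46071011722535)) (np.float64(552.2040510229427), np.float64(175.58375477518575)) (np.float64(582.1556784351093), np.float64(203.20688629064813))
(np.float64(581.2896663321628), np.float64(341.90442571552217))
```

Emit:
{"name": "carry_out", "arguments": {"commands": [[[0.085,-0.03,0,0,0,0],[0,0,0.3,0,0,0],[0,0,0.3,0,0,0],[0,0,0.2,0,0,0],[0,0,0.1,0,0,0],[0,0,0.06,0,0,0],[0,0,0.06,0,0,0],[0,0,0.06,0,0,0],[0,0,0.06,0,0,0],[0,0,0,0,0,0],[0,0,0,0,0,0]]]}}

```text
clock: 7.12
position: [0.5539, 0.1641, 0.0898]
ee_rot: [0.946, 0.323, 0.0, -0.0]
ft_force: [0.3, 0.1, -0.8]
grip_width: 0.247
grasp_force: 39.2
```

Emit:
{"name": "carry_out", "arguments": {"commands": [[[0,0,0.08,0,0,0],[0,0,0.08,0,0,0],[0,0,0.08,0,0,0],[0,0,0.08,0,0,0],[0,0,0.06,0,0,0],[0,0,0.04,0,0,0],[0,0,0.03,0,0,0],[0,0,0,0,0,0],[0,0,0,0,0,0]]]}}

```text
clock: 7.87
position: [0.554, 0.1641, 0.072]
ee_rot: [0.946, 0.323, 0.0, -0.0]
ft_force: [-1.8, -0.1, 5.5]
grip_width: 0.244
grasp_force: 39.7
```

Emit:
{"name": "carry_out", "arguments": {"commands": [[[0,0,0,0,0,0],[0,0,0,0,0,0],[0,0,0,0,0,0],[0,0,0,0,0,0],[0,0,0,0,0,0],[0,0,0,0,0,0],[0,0,0,0,0,0],[0,0,-0.2,0,0,0],[0,0,-0.5,0,0,0],[0,0,-0.7,0,0,0],[0,0,-0.7,0,0,0],[0,0,-0.6,0,0,0],[-0.52,-0.095,0,0,0,0],[-0.52,-0.095,0,0,0,0],[-0.52,-0.095,0,0,0,0],[-0.52,-0.095,0,0,0,0],[0,0,0,0,0,0.86],[0,0,0,0,0,0.86],[0,0,0,0,0,0],[0,0,0,0,0,0]]], "hand": -1}}

```text
clock: 9.53
position: [0.4788, 0.1251, 0.1801]
ee_rot: [0.971, 0.238, 0.0, -0.0]
ft_force: [0.1, 0.5, -0.9]
grip_width: 1.003
grasp_force: 0.0
```

```bash
python3 - <<'E'
from h import *
import cv2
s=camera("side");cv2.imwrite("pics/s2.png",s[:,:,::-1])
o=get_obs();print(o["position"],o["ee_rot"])
b=cv2.resize(s[170:290,235:385],None,fx=5,fy=5,interpolation=cv2.INTER_CUBIC)
cv2.imwrite("pics/c2.png",cv2.convertScaleAbs(b,alpha=1.2)[:,:,::-1])
E
```

```text
[0.47890966 0.12512638 0.18000614] [ 9.71183450e-01  2.38333117e-01  1.71554061e-04 -3.89995240e-05]
```

View pics/c2.png

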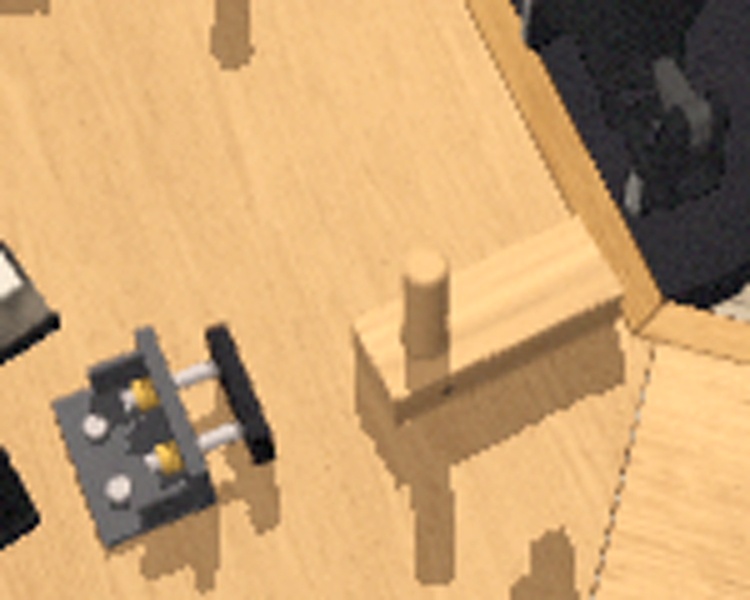

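The post stands upright in the foot, its top at crop (427,265). The foot's top corners are at (353,330), (398,425), (622,295) and (575,218). The gripper is the dark shape at upper right, over the tail.

```bash
python3 - <<'E'
from h import *
np.set_printoptions(precision=4,suppress=True)
C=lambda x,y:((x+.5)/5-.5+235,(y+.5)/5-.5+170)
k=[onz("side",*C(*p),.038)[:2] for p in((398,425),(353,330),(575,216),(622,296))]
for p in k:print(p)
print("post top z.122",onz("side",*C(427,266),.122)[:2])
d=(k[0]+k[1]-k[2]-k[3])/2;print("len",np.hypot(*d),"yaw",np.degrees(np.arctan2(d[1],d[0])),"c",sum(k)/4,
 "side yaws",[np.degrees(np.arctan2(*(a-b)[::-1])) for a,b in((k[0],k[3]),(k[1],k[2]))],"w",np.linalg.norm(k[0]-k[1]),np.linalg.norm(k[2]-k[3]))
pad=[onz("side",*C(226,322),.04)[:2],onz("side",*C(273,455),.004)[:2]];print(pad,sum(pad)/2,np.linalg.norm(pad[0]-pad[1]))
E
```

```text
[0.5654 0.209 ]
[0.5891 0.159 ]
[0.4767 0.0932]
[0.4539 0.1381]
post top z.122 [0.552  0.1629]
len 0.13110830192188647 yaw 31.400588236799635 c [0.5213 0.1498] side yaws [np.float64(32.44146755838208), np.float64(30.34451645386347)] w 0.05531791683836374 0.05036453586389699
[array([0.6526, 0.1565]), array([0.6285, 0.213 ])] [0.6406 0.1848] 0.061430678812916424
```

Emit:
{"name": "carry_out", "arguments": {"commands": [[[-0.035,0.07,0,0,0,-0.32],[0,0,0.7,0,0,0],[0,0,0.7,0,0,0],[0,0,0.7,0,0,0],[0,0,0.7,0,0,0],[0,0,0.6,0,0,0],[0,0,0.5,0,0,0],[0,0,0.3,0,0,0],[0,0,0.1,0,0,0],[0,0,0,0,0,0]]]}}

```text
clock: 10.42
position: [0.4786, 0.1217, 0.0073]
ee_rot: [0.967, 0.254, -0.001, 0.0]
ft_force: [0.8, 1.1, 0.9]
grip_width: 1.0
grasp_force: 0.0
```

Emit:
{"name": "carry_out", "arguments": {"commands": [[[0,0,0,0,0,0],[0,0,0,0,0,0],[0,0,0,0,0,0],[0,0,0,0,0,0],[0,0,0,0,0,0],[0,0,0,0,0,0],[0,0,0,0,0,0],[0,0,0,0,0,0]]], "hand": 1, "force": 60}}

```text
clock: 11.08
position: [0.4795, 0.1225, 0.0089]
ee_rot: [0.967, 0.253, 0.001, -0.001]
ft_force: [-2.2, 0.1, 9.0]
grip_width: 0.547
grasp_force: 61.4
```

```bash
python3 - <<'E'
from h import *
import cv2
s=camera("side");cv2.imwrite("pics/s3.png",s[:,:,::-1])
o=get_obs();print(o["position"],o["ee_rot"],o["ft_force"])
b=cv2.resize(s[170:290,235:385],None,fx=5,fy=5,interpolation=cv2.INTER_CUBIC)
cv2.imwrite("pics/c3.png",cv2.convertScaleAbs(b,alpha=1.2)[:,:,::-1])
E
```

```text
[0.47954358 0.12251324 0.00888995] [ 9.67411964e-01  2.53205465e-01  8.75446874e-04 -5.64142918e-04] [-2.05131142 -0.34503133  8.28837442]
```

View pics/c3.png

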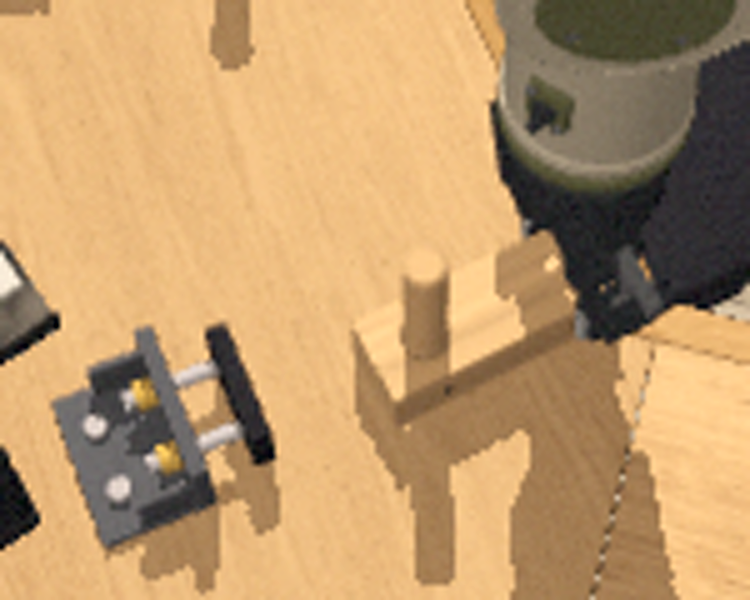

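The foot is gripped across the tail, and the post is still upright at crop (427,265). Next: turn to the stop's yaw of about 23.4°, line up with the pad centre, and pause some 8 mm short of it.

Emit:
{"name": "carry_out", "arguments": {"commands": [[[0,0,-0.03,0,0,0.24],[0,0,0,0,0,0.25],[0,0,0,0,0,0.25],[0,0,0,0,0,0.24],[0.1,0.01,0,0,0,0],[0.18,0.02,0,0,0,0],[0.2,0.02,0,0,0,0],[0.2,0.02,0,0,0,0],[0.2,0.02,0,0,0,0],[0.2,0.02,0,0,0,0],[0.14,0.01,0,0,0,0],[0.06,0.01,0,0,0,0],[0,0,0,0,0,0],[0,0,0,0,0,0]]]}}

```text
clock: 12.3
position: [0.5286, 0.1378, 0.009]
ee_rot: [0.979, 0.203, 0.001, 0.0]
ft_force: [1.4, -0.3, 0.5]
grip_width: 0.556
grasp_force: 62.0
```

```bash
python3 - <<'E'
from h import *
import cv2
t=camera("top");s=camera("side")
o=get_obs();print(o["position"],o["ee_rot"],o["ft_force"])
a=cv2.resize(t[150:210,262:312],None,fx=7,fy=7,interpolation=cv2.INTER_CUBIC)
b=cv2.resize(s[205:290,240:304],None,fx=7,fy=7,interpolation=cv2.INTER_CUBIC)
c=np.zeros((595,798,3),np.uint8);c[:420,:350]=a;c[:,350:]=b
cv2.imwrite("pics/c4.png",cv2.convertScaleAbs(c,alpha=1.3,beta=10)[:,:,::-1])
E
```

```text
[0.52821879 0.13773193 0.00896685] [ 9.79156879e-01  2.03104772e-01  5.07375071e-04 -8.32829298e-06] [ 0.14228352 -0.1165725  -0.42533979]
```

View pics/c4.png

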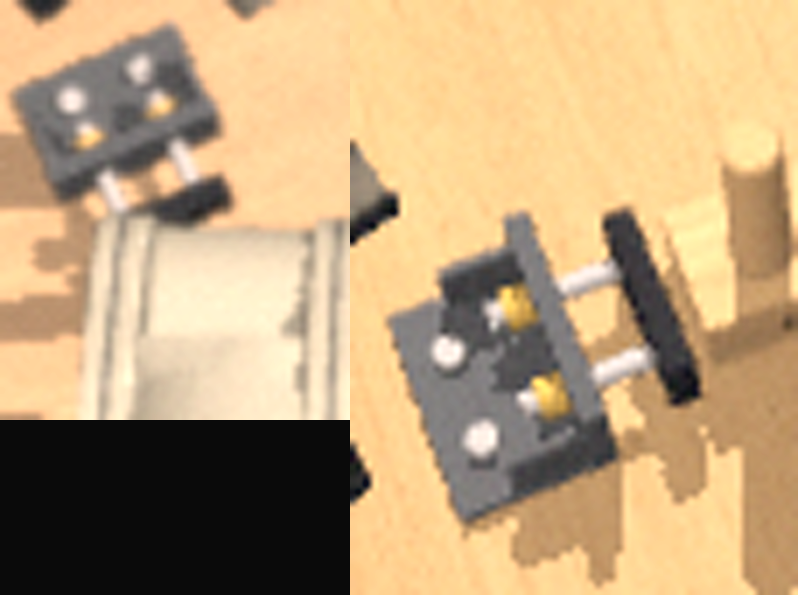

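The foot is close in front of the pad with a gap of about 8 mm. In the side half, the foot's top end edge runs from (663,212) to (708,337), and the pad's front runs from (632,212) to (700,398). The post is upright.

```bash
python3 - <<'E'
from h import *
np.set_printoptions(precision=4,suppress=True)
C=lambda x,y:((x-350+.5)/7-.5+240,(y+.5)/7-.5+205)
f=[onz("side",*C(*p),.038)[:2] for p in((708,337),(663,212))]
p=[onz("side",*C(700,398),.004)[:2],onz("side",*C(632,212),.04)[:2]]
ang=lambda d:np.degrees(np.arctan2(-d[0],d[1]))
pc=sum(p)/2;fc=sum(f)/2
print("foot",f,fc,ang(f[0]-f[1]),np.linalg.norm(f[0]-f[1]));print("pad",p,pc,ang(p[0]-p[1]),np.linalg.norm(p[0]-p[1]))
a=np.radians(23.4);print("gap,lat (side)",(fc-pc)@[np.cos(a),np.sin(a)],(fc-pc)@[-np.sin(a),np.cos(a)])
post=onz("side",*C(753,148),.122)[:2];print("post",post,"lat",(post-pc)@[-np.sin(a),np.cos(a)],"gap",(post-pc)@[np.cos(a),np.sin(a)]+.03)
g=np.array([.5282,.1377]);print("tcp lat",(g-pc)@[-np.sin(a),np.cos(a)])
# pad yaw via front-top line slope: project front edge for candidate stop yaw, wall & rear base lines
w=[onz("side",*C(*q),.05)[:2] for q in((588,440),(508,216))];print("wall yaw",ang(w[0]-w[1]),np.linalg.norm(w[0]-w[1]))
b=[onz("side",*C(*q),.006)[:2] for q in((465,522),(390,318))];print("rear base yaw",ang(b[0]-b[1]),np.linalg.norm(b[0]-b[1]),sum(b)/2)
E
```

```text
foot [array([0.6229, 0.205 ]), array([0.6415, 0.1578])] [0.6322 0.1814] 21.47226704426327 0.05073422342914993
pad [array([0.6275, 0.2152]), array([0.6523, 0.1589])] [0.6399 0.187 ] 23.80129963489301 0.06158585043791495
gap,lat (side) -0.00930913410518345 -0.002097502515840893
post [0.6044 0.1712] lat -0.0004156194630477796 gap -0.008891241874073502
tcp lat -0.0009051691385127537
wall yaw 22.712548850335835 0.08868411580774033
rear base yaw 24.518106025759995 0.08301153710418462 [0.7243 0.225 ]
```

Emit:
{"name": "carry_out", "arguments": {"commands": [[[0.03,-0.02,0,0,0,-0.05],[0.06,0,0,0,0,0],[0.06,0,0,0,0,0],[0.05,0,0,0,0,0],[0.04,0,0,0,0,0],[0.04,0,0,0,0,0],[0.04,0,0,0,0,0],[0.03,0,0,0,0,0],[0.02,0,0,0,0,0],[0,0,0,0,0,0],[0,0,0,0,0,0],[0,0,0,0,0,0]]]}}

```text
clock: 13.4
position: [0.5391, 0.1434, 0.0089]
ee_rot: [0.979, 0.206, -0.002, -0.0]
ft_force: [-12.5, -4.3, 15.2]
grip_width: 0.549
grasp_force: 63.9
```

```bash
python3 - <<'E'
from h import *
import cv2
for _ in range(3):
    s=camera("side");o=get_obs();print(o["position"].round(4),o["ee_rot"].round(4),o["ft_force"].round(1),o["torque"].round(2))
t=camera("top")
a=cv2.resize(t[150:210,262:312],None,fx=7,fy=7,interpolation=cv2.INTER_CUBIC)
b=cv2.resize(s[205:290,240:304],None,fx=7,fy=7,interpolation=cv2.INTER_CUBIC)
c=np.zeros((595,798,3),np.uint8);c[:420,:350]=a;c[:,350:]=b
cv2.imwrite("pics/c5.png",cv2.convertScaleAbs(c,alpha=1.3,beta=10)[:,:,::-1])
E
```

```text
[0.5391 0.1434 0.0089] [ 9.786e-01  2.057e-01 -2.200e-03 -1.000e-04] [-12.9  -4.5  15.5] [-0.9   2.07  0.18]
[0.5391 0.1434 0.0089] [ 9.786e-01  2.057e-01 -2.200e-03 -1.000e-04] [-12.   -4.6  15. ] [-0.98  2.08  0.13]
[0.5391 0.1434 0.0089] [ 9.786e-01  2.058e-01 -2.200e-03 -1.000e-04] [-13.   -4.9  15.2] [-0.99  2.04  0.23]
```

View pics/c5.png

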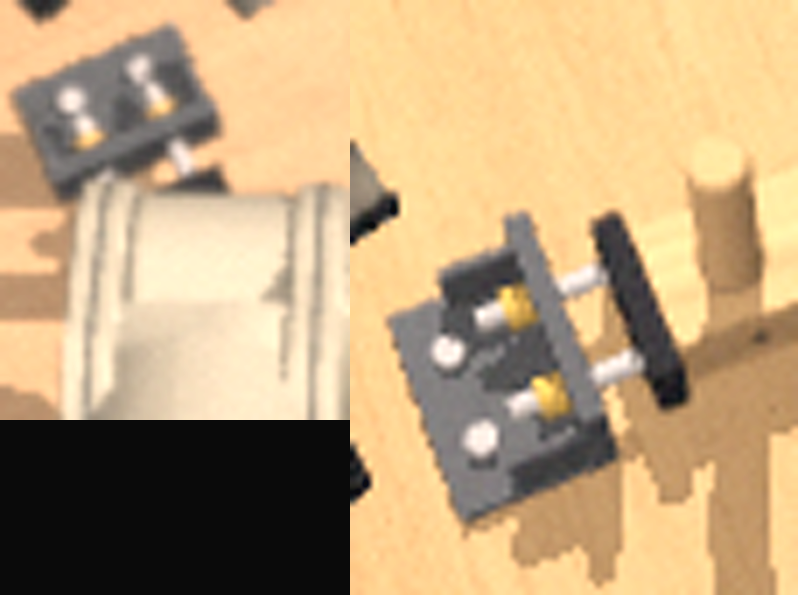

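Pushed in about 5 mm so far; the post is upright. The tool also presses down with 15 N, so desk friction takes part of the push. I ease upward first, then push on.

Emit:
{"name": "carry_out", "arguments": {"commands": [[[0,0,-0.025,0,0,0],[0,0,-0.025,0,0,0],[0,0,0,0,0,0],[0,0,0,0,0,0],[0,0,0,0,0,0]]]}}

```text
clock: 14.02
position: [0.5399, 0.1438, 0.0101]
ee_rot: [0.979, 0.206, -0.001, 0.0]
ft_force: [-4.1, -3.1, -4.5]
grip_width: 0.548
grasp_force: 62.1
```

Emit:
{"name": "carry_out", "arguments": {"commands": [[[0.03,0,0,0,0,0],[0.03,0,0,0,0,0],[0.03,0,0,0,0,0],[0.02,0,0,0,0,0],[0.02,0,0,0,0,0],[0,0,0,0,0,0],[0,0,0,0,0,0],[0,0,0,0,0,0],[0,0,0,0,0,0]]]}}

```text
clock: 14.77
position: [0.5438, 0.1456, 0.0099]
ee_rot: [0.979, 0.206, -0.002, 0.0]
ft_force: [-8.9, -4.2, -1.9]
grip_width: 0.553
grasp_force: 62.2
```

```bash
python3 - <<'E'
from h import *
import cv2
for _ in range(3):
    s=camera("side");o=get_obs();print(o["position"].round(4),o["ee_rot"].round(4),o["ft_force"].round(1),o["torque"].round(2))
cv2.imwrite("pics/s6.png",s[:,:,::-1])
s0=cv2.imread("pics/s2.png")[:,:,::-1]
f=lambda q:cv2.resize(q[205:290,240:297],None,fx=7,fy=7,interpolation=cv2.INTER_CUBIC)
c=np.hstack([f(s0),f(s)])
cv2.imwrite("pics/c6.png",cv2.convertScaleAbs(c,alpha=1.3,beta=10)[:,:,::-1])
# pad shift between rest and now: blob of the black pad's dark pixels
for im in(s0,s):
    m=(im.max(2)<58).astype(np.uint8);m[:, :270]=0;m[:,300:]=0;m[:225]=0;m[270:]=0
    k,l,st,ce=cv2.connectedComponentsWithStats(m);i=1+st[1:,4].argmax();print(st[i],ce[i],onz("side",*ce[i],.022).round(4))
E
```

```text
[0.5438 0.1455 0.0099] [ 9.786e-01  2.057e-01 -2.200e-03  3.000e-04] [-8.5 -4.8 -1.5] [-0.95  1.81  0.17]
[0.5439 0.1455 0.0099] [ 9.786e-01  2.057e-01 -2.100e-03  2.000e-04] [-9.7 -4.2 -2.8] [-0.96  1.81  0.13]
[0.5438 0.1456 0.0099] [ 9.786e-01  2.057e-01 -2.200e-03  2.000e-04] [-7.5 -3.2 -2.3] [-0.91  1.76  0.14]
[276 236  14  27 128] [282.6953125 248.8828125] [0.6449 0.189  0.022 ]
[273 237  14  27 129] [279.28682171 250.3875969 ] [0.6531 0.1932 0.022 ]
```

View pics/c6.png

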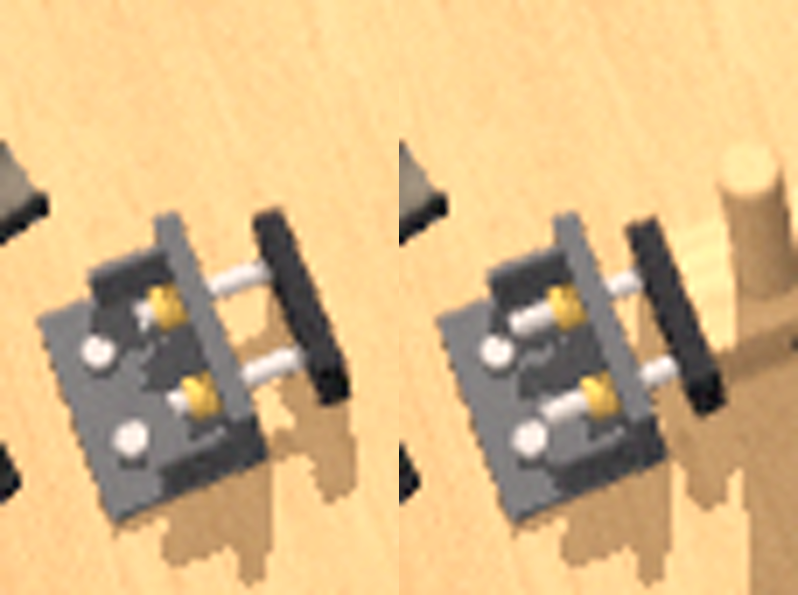

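Pad is about 9.2 mm in (blob shift from rest), force about 9.4 N, foot edge parallel to the pad, post upright at (750,160). Last trim: set the tail down flat and push a touch more.

Emit:
{"name": "carry_out", "arguments": {"commands": [[[0.01,0,0.015,0,0,0],[0.01,0,0,0,0,0],[0,0,0,0,0,0],[0,0,0,0,0,0],[0,0,0,0,0,0],[0,0,0,0,0,0],[0,0,0,0,0,0]]]}}

```text
clock: 15.5
position: [0.5446, 0.1459, 0.0094]
ee_rot: [0.979, 0.206, -0.002, 0.0]
ft_force: [-10.5, -5.7, 0.5]
grip_width: 0.546
grasp_force: 62.6
```

```bash
python3 - <<'E'
from h import *
import cv2
F=[]
for _ in range(4):
    s=camera("side");o=get_obs();F.append(o["ft_force"])
print(o["position"].round(4),o["ee_rot"].round(4),np.mean(F,0).round(2),o["clock"])
s0=cv2.imread("pics/s2.png")[:,:,::-1];c=[]
for im in(s0,s):
    m=(im.max(2)<58).astype(np.uint8);m[:, :270]=0;m[:,300:]=0;m[:225]=0;m[270:]=0
    k,l,st,ce=cv2.connectedComponentsWithStats(m);i=1+st[1:,4].argmax();c.append(onz("side",*ce[i],.022))
print("pad in",np.linalg.norm(c[1]-c[0]))
E
```

```text
[0.5446 0.1458 0.0094] [ 9.786e-01  2.057e-01 -2.100e-03  2.000e-04] [-1.017e+01 -4.720e+00  1.000e-02] 15.7
pad in 0.010032505819679328
```

```bash
python3 -c "
from workcell import *
print(hand_in())"
```

```text
the job is handed in; nothing more can be done
None
```

The job is handed in: the post stands fully down in the foot's hole, released, and the gripper is still holding the foot by its tail against the pad, about 10 mm in (roughly 10 N, wrist reading about 11 N), at 15.7 s of the 53 s.

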